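Screw the proud lid of the workshop jar home

ROBOT

A 6-joint arm with a two-finger parallel gripper is mounted at the origin on the work surface; the furniture and walls round the work are solid. World frame = base frame: x ahead of the robot, y to its left, z up, the work surface at z = 0. Lengths are in m, angles in rad, forces in N, time in s.
With the tool pointing down it reaches from about 0.25 to 0.775 m from the base axis. Payload 4 kg.
Tool frame: the origin (TCP) lies at the very end of the fingers, on their centre line; the grasp point (between the pads) lies 19 mm behind it; x points along the fingers, y is the direction in which the jaws open and shut, and the axes are right-handed (so a half turn about x gives the same grasp; the last joint's range is limited). The gripper opens to 94 mm and grips with 3 to 60 N. Pads are 16 mm wide; open, the fingers measure 119 mm over their backs; the gripper's body (75 mm by 177 mm) begins 78 mm behind the grasp point.
Start: joints at [-0.103, 0.087, 1.371, -0, 1.684, -0.103], TCP at [0.55, -0, 0.206] pointing down, gripper open.
Joint ranges: [-3.1, 3.1], [-0.76, 2.03], [0.27, 2.55], [-1.08, 4.22], [0.17, 2.65], [-2.57, 2.57]. Speed limits (rad/s): [2.79, 2.79, 3.14, 3.14, 3.14, 3.14].

INTERFACE

Orientations are given as [roll, pitch, yaw] about the fixed x, y, z axes, in that order (R = Rz(yaw) Ry(pitch) Rx(roll)).
In Python, from bench import robot gives the robot as it stands.
- The arm moves only by the tool carry_out, never from a script. Its argument "targets" is a list of rows, each a list of 5 numbers: the closure, from 0 (fully open) to 1 (shut), then the shift along the tool's x, y, z in cm, then the turn about the tool's x in degrees. In form: [[fingers, tx, ty, tz, turn], ...]. A call has 1 to 20 rows; each row shifts and turns the commanded pose from where the row before left it, along the tool's axes as they then stand; what a row does not reach is not made up. A row lasts 1/10 s, in which the tool goes at most 50 mm and 8.59 degrees, less where a joint would pass 70% of its speed; a pose out of reach is approached as far as the arm can. A call is refused whole if a number of a shift passes 5 or a number of a turn 8.59, either way. A call with a gripper value outside its range is refused whole. The fingers move at their own pace and stop on an object; the grip force is fixed at half the most. Time passes only in rows, so rows that do not move let the fingers close. It gives the time, the measured TCP pose, the force and the opening at its end, in the units of the state.
- robot.get_obs(): the state, without advancing time (a new reading comes with each control period).
- robot.snapshot(name): name is "scene" or "side" or "wrist"; returns a dict with "image" (400x640x3 uint8, red, green, blue), "camera_matrix" (3x3 intrinsics, pixels), "pose" (4x4, takes a point from camera to world coordinates). Camera axes: x right, y up, looking along -z (the intrinsics and any distortion apply to the point x, -y, -z); pixel columns grow to the right and rows downward; lengths in m; the calibration is good to about 2 mm. The wrist camera is an equidistant fisheye: a pixel r from the principal point sees the ray r / f radians off the axis. A picture is of the moment at which its call begins. There is no depth.
- robot.close_job(): hands the job in, once; it reports no verdict.
The state is a dict: "time": time; "joint_positions": joint angles; "qvel": joint speeds; "joint_torque": joint torques, N m; "tool_pos": TCP position; "ee_rot": TCP orientation; "wrist_force": force on the tool from outside, world axes, zero at the start; "wrist_torque": the same for the moment, N m; "width": finger opening in m.
Only numpy, scipy, OpenCV 4.12 (cv2) and the standard library are available. Lean on these libraries where they do the work, as an engineer would, in place of code of your own. Each camera call takes 0.05 s, during which the arm holds its last target. There are 200 camera calls.

TASK

The lid of the shorter grey jar is only perched on top of its thread. Without lifting it off, turn it back (anticlockwise from above) until it drops into the thread, then screw it forward (clockwise) fully home, so that its pointer stands at the straight steel bar on the jar's wooden foot, and let go. Leave the taller jar alone.

Things in the scene. Friction and masses are not known exactly. Their poses are not given: they have to be found in the camera images.
- jar: Shorter grey plastic jar, 92 mm across, in a 128 mm wooden foot, 12 mm high, screwed to the bench: cannot move. Origin: centre of its underside; z up its axis; +x points to the steel bar on its foot. Shoulder 75 mm, thread top 93 mm, rim 101 mm high. Screwing clockwise from the pip to the bar winds the dropped-in lid 3 mm further down; a fixed stop blocks it 6 degrees past the bar.
- jar_rib (a point): The straight steel bar (13 x 6 mm, lying radially) on top of the shorter jar's wooden foot, 55 mm from the jar's axis along its +x: the home mark for the lid's pointer.
- jar_pip (a point): The round steel pip (9 mm across) on the shorter jar's wooden foot, 55 mm from the axis, 60 degrees anticlockwise (from above) from the steel bar: the entry mark. With the lid's pointer within 14 degrees of it the lid can drop 9 mm into the thread; once dropped in, a wall stops it turning back more than 14 degrees past the pip.
- lid_bar (a point): Centre of the upright grip bar on the shorter jar's loose black lid (90 g, 72 mm across). Bar 52 mm long on x, 14 thick on y, 30 high, 15 of it below this point, where the lid's flat top is. +x: to the lid's pointer; z up. 134 mm over the bench when perched, 125 dropped in, 122 to 124 home. Play: 3 mm sideways, 2 up and down. Held firmly it drops only if lowered or lightly pressed.
- lid_pointer (a point): Tip of the lid's pointer, a small steel tab at the rim of the lid's top, 36 mm from the lid's axis, in line with one end of the grip bar, 15 mm below the bar's centre. At the start it stands 5 to 28 degrees anticlockwise of the steel bar on the foot, the lid perched on top of the thread.
- tall_jar: Taller grey jar of the same make, its lid already home and fixed, 167 mm high over its grip bar; screwed to the bench. Not to be touched. Origin: centre of its underside.
There are look-alikes about, which are no part of the job. What is shaped like the part that bears lid_bar but white is not meant.

How it is judged:
By the outcome, as a careful person would: the job done as asked, in the order asked, and still so for the second after the job is handed in, with the robot touching nothing.
It also fails if it takes over 32 s, if anything falls off the work surface, if the arm or the gripper's body presses on something with over 40 N, if the wrist force passes 120 N, or if a joint passes its speed limit or range.

## Working session

There is one attempt and no reset: what is moved stays moved. The work goes in short steps, Python scripts to look and compute and a tool call to move; the robot and the scene stay as the last step left them, time stands still between calls to the robot, and variables do not carry over. Pictures are saved under pics/ and viewed, about 8 in all and at most 12, crops included, and the job is handed in when it is done.

Besides the shell and the picture viewer there is one more tool, called after ">>>" as a command line: name --pt "numbers of a row" for each row, then --argument value for the rest. carry_out: Moves the arm, as the interface text tells. Its arguments: {"type":"object","properties":{"targets":{"type":"array","items":{"type":"array","items":{"type":"number"}}}},"required":["targets"]}

```bash
mkdir -p pics; cat > h.py <<'E'
import numpy as np, cv2
from bench import robot
def snap(n,f):
    s=robot.snapshot(n); cv2.imwrite('pics/'+f+'.png',s['image'][:,:,::-1]); np.savez('pics/'+f+'.npz',K=s['camera_matrix'],T=s['pose']); return s
def ray(f,u,v,fish=False):
    d=np.load('pics/'+f+'.npz');K,T=d['K'],d['T']
    x=(u-K[0,2])/K[0,0];y=(v-K[1,2])/K[1,1]
    if fish:
        r=np.hypot(x,y); c=np.array([x/r*np.sin(r),-y/r*np.sin(r),-np.cos(r)]) if r>0 else np.array([0,0,-1.])
    else: c=np.array([x,-y,-1.])
    return T[:3,3],T[:3,:3]@(c/np.linalg.norm(c))
def atz(f,u,v,z,fish=False):
    o,d=ray(f,u,v,fish); return o+d*(z-o[2])/d[2]
def proj(f,p,fish=False):
    d=np.load('pics/'+f+'.npz');K,T=d['K'],d['T']
    c=T[:3,:3].T@(np.asarray(p)-T[:3,3]); x,y,z=c[0],-c[1],-c[2]
    if fish:
        r=np.hypot(x,y);t=np.arctan2(r,z);x,y=x/r*t,y/r*t
    else: x,y=x/z,y/z
    return K[0,0]*x+K[0,2],K[1,1]*y+K[1,2]
def crop(f,u0,v0,w,h,k,o):
    i=cv2.imread('pics/'+f+'.png')[v0:v0+h,u0:u0+w]; cv2.imwrite('pics/'+o+'.png',cv2.resize(i,None,fx=k,fy=k,interpolation=cv2.INTER_CUBIC))
E
python3 - <<'E'
from h import *
for n in('scene','side','wrist'): s=snap(n,n+'0'); print(n,s['camera_matrix'].round(1).tolist(),s['pose'].round(3).tolist())
a=[cv2.imread(f'pics/{n}0.png') for n in('scene','side','wrist')]
print(robot.get_obs())
b=np.vstack([np.hstack(a[:2]),np.hstack([a[2],a[2]*0])]); 
cv2.imwrite('pics/m.png',cv2.resize(np.hstack(a[:2]),(800,250)))
E
```

```text
scene [[385.1, 0.0, 317.6], [0.0, 385.1, 200.6], [0.0, 0.0, 1.0]] [[0.853, 0.316, -0.415, -0.133], [-0.522, 0.518, -0.678, -0.862], [0.001, 0.795, 0.607, 0.858], [0.0, 0.0, 0.0, 1.0]]
side [[459.5, 0.0, 320.2], [0.0, 459.5, 196.9], [0.0, 0.0, 1.0]] [[0.842, 0.309, -0.443, -0.211], [-0.54, 0.49, -0.684, -0.979], [0.006, 0.815, 0.579, 0.919], [0.0, 0.0, 0.0, 1.0]]
wrist [[309.7, 0.0, 319.3], [0.0, 309.7, 199.4], [0.0, 0.0, 1.0]] [[1.0, -0.0, 0.001, 0.55], [0.0, 0.96, 0.279, 0.081], [-0.001, -0.279, 0.96, 0.384], [0.0, 0.0, 0.0, 1.0]]
{'time': 0.15, 'joint_positions': array([-1.03089764e-01,  8.77710636e-02,  1.37190650e+00,  1.31905875e-05,
        1.68361442e+00, -1.03122640e-01]), 'qvel': array([-0.000245  , -0.00201427, -0.00409405,  0.00112782, -0.00023146,
        0.0011849 ]), 'joint_torque': array([ 1.24418581e-03, -3.40636396e+01, -3.02795255e+01,  7.18983379e-02,
        3.04441026e-02, -1.11468453e-04]), 'tool_pos': array([5.49569843e-01, 5.01331244e-05, 2.04581111e-01]), 'ee_rot': array([-1.68163317,  1.56909695,  3.03079016]), 'wrist_force': array([-0.16982983, -0.68506366, -0.1534239 ]), 'wrist_torque': array([ 0.01099344, -0.03960414, -0.01663748]), 'width': 0.09391512249171967}
```

View pics/scene0.png

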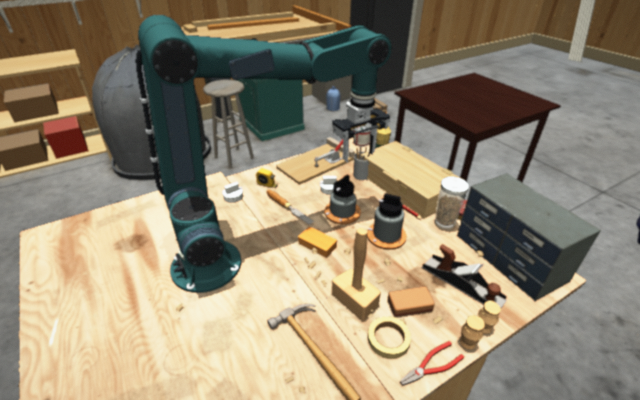

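View pics/wrist0.png

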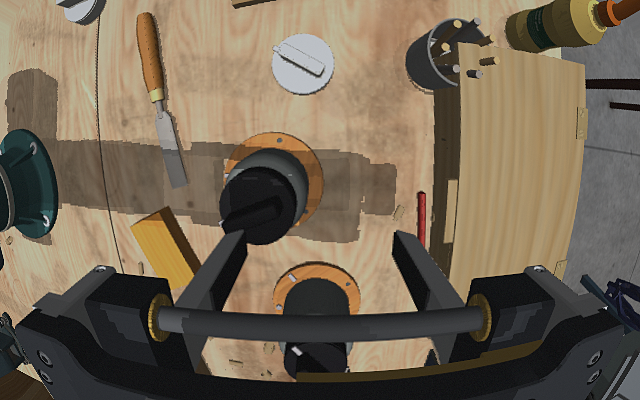

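The wrist view shows two grey jars: A, with its lid near (258,205), and B, with its foot near (317,290) and lid near (315,360). The white lids at (303,62) and (85,8) are look-alikes. I'll enlarge the scene and side views to see which jar is shorter.

```bash
python3 - <<'E'
from h import *
crop('scene0',310,160,110,100,5,'c1'); crop('side0',300,130,150,130,4,'c2')
a=cv2.imread('pics/c1.png');b=cv2.imread('pics/c2.png')
a=cv2.resize(a,(0,0),fx=.7,fy=.7);b=cv2.resize(b,(0,0),fx=.68,fy=.68)
h=max(a.shape[0],b.shape[0]);f=lambda x:cv2.copyMakeBorder(x,0,h-x.shape[0],0,0,0)
cv2.imwrite('pics/c12.png',np.hstack([f(a),f(b)]))
crop('wrist0',190,110,180,150,4,'c3')
for z in (0.,.012): print(atz('wrist0',273,180,z,1),atz('wrist0',317,300,z,1))
for p in [(343,212),(386,237)]: print(atz('scene0',*p,.0))
E
```

```text
[ 0.4905583  -0.00512605  0.        ] [ 5.46393894e-01 -1.86412326e-01 -5.55111512e-17]
[ 0.49241892 -0.00244344  0.012     ] [ 0.54650949 -0.17806397  0.012     ]
[ 4.96357995e-01 -5.88162324e-03  1.11022302e-16]
[ 0.54293929 -0.18622368  0.        ]
```

View pics/c12.png

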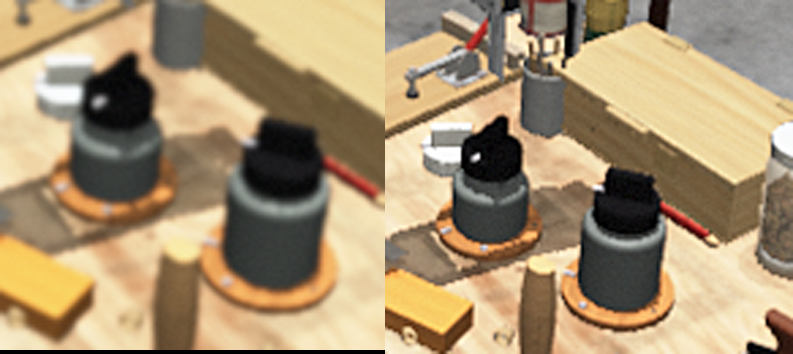

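View pics/c3.png

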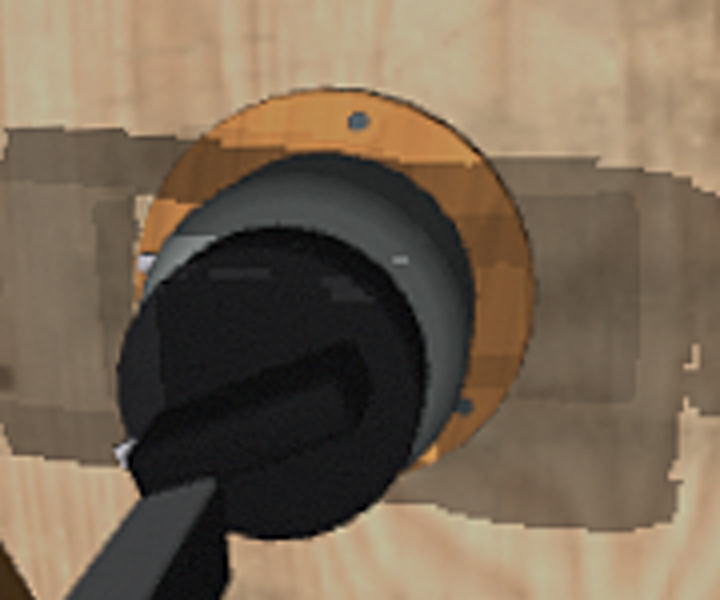

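```bash
python3 - <<'E'
from h import *
# jar foot circle fit via extreme edge points (crop3 px) on z=.012 plane, radius 64
P=[(340,88),(430,105),(500,170),(537,280),(520,370),(470,455),(160,190),(205,138),(260,102)]
Q=np.array([atz('wrist0',190+(u-1.5)/4,110+(v-1.5)/4,.012,1)[:2] for u,v in P])
from scipy.optimize import least_squares
r=least_squares(lambda x:np.hypot(*(Q-x[:2]).T)-x[2],[.493,-.004,.064]);print('foot',r.x,r.fun.round(4))
c=r.x[:2]
def rep(n,p,c=c): d=p[:2]-c; print(n,p.round(4),np.hypot(*d).round(4),np.degrees(np.arctan2(d[1],d[0])).round(1))
rep('markw',atz('wrist0',190+147/4,110+262/4,.014,1))
rep('ptrw',atz('wrist0',190+122/4,110+453/4,.119,1))
# scene crop: 3.5x at 310,160 ; side crop 2.72x at 300,130
for n,u,v,z in[('m1',62,187,.014),('m2',113,212,.014),('ptr',99,102,.119)]: rep('scene '+n,atz('scene0',310+u/3.5,160+v/3.5,z))
for n,u,v,z in[('m1',446,225,.014),('m2',481,244,.014),('ptr',476,156,.119)]: rep('side '+n,atz('side0',300+(u-385)/2.72,130+v/2.72,z))
# lid top circle z=.119 r .036
P=[(290,227),(350,243),(400,290),(427,370),(415,440),(380,500),(330,530),(122,360),(145,300),(200,250)]
Q=np.array([atz('wrist0',190+(u-1.5)/4,110+(v-1.5)/4,.119,1)[:2] for u,v in P])
r=least_squares(lambda x:np.hypot(*(Q-x[:2]).T)-x[2],[.493,-.004,.036]);print('lid',r.x,r.fun.round(4))
rep('ptrw/lid',atz('wrist0',190+122/4,110+453/4,.119,1),r.x[:2])
# bar top line, z=.149
for u,v in[(350,342),(150,425),(370,385),(160,500)]: print(atz('wrist0',190+u/4,110+v/4,.149,1).round(4))
E
python3 -c "
import cv2
a=cv2.imread('pics/side0.png')[160:230,310:365];cv2.imwrite('pics/c4.png',cv2.resize(a,None,fx=8,fy=8,interpolation=cv2.INTER_CUBIC))"
```

```text
foot [ 0.49249712 -0.0071956   0.06453973] [ 0.0001  0.002   0.0003 -0.0014 -0.0021  0.0023 -0.0002 -0.0009 -0.0001]
markw [0.4335 0.0043 0.014 ] 0.0601 168.9
ptrw [ 0.4564 -0.0199  0.119 ] 0.0383 -160.6
scene m1 [0.4364 0.0012 0.014 ] 0.0567 171.4
scene m2 [ 0.4579 -0.0566  0.014 ] 0.0603 -125.0
scene ptr [ 0.4635 -0.0178  0.119 ] 0.0309 -160.0
side m1 [0.4398 0.0118 0.014 ] 0.056 160.2
side m2 [ 0.4546 -0.0407  0.014 ] 0.0506 -138.5
side ptr [ 0.4635 -0.0127  0.119 ] 0.0295 -169.2
lid [ 0.49434163 -0.00254084  0.03615364] [ 0.0006  0.0014  0.0006 -0.0009 -0.0017  0.0002  0.0013  0.0004 -0.0007
 -0.0011]
ptrw/lid [ 0.4564 -0.0199  0.119 ] 0.0418 -155.5
[0.5168 0.0156 0.149 ]
[ 0.4738 -0.0022  0.149 ]
[0.5205 0.0067 0.149 ]
[ 0.4744 -0.019   0.149 ]
```

View pics/c4.png

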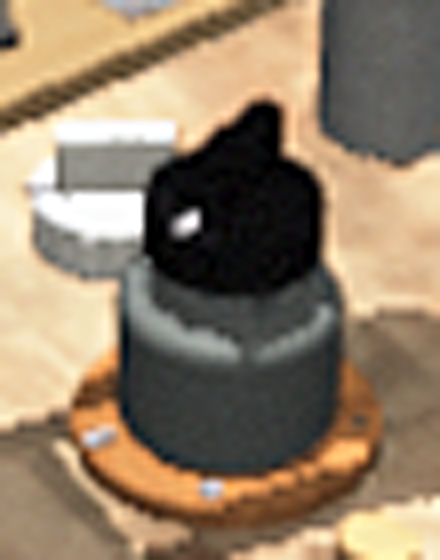

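Jar A is the short one, at about (0.493, -0.005). Its steel bar is at side (322,215), its pip at (336,221) and the lid's pointer at (333,188). That puts the pointer about 20-30° anticlockwise of the bar. I'll shift the wrist camera to sit above these marks and measure them more closely.

```bash
cat >> h.py <<'E'
from scipy.spatial.transform import Rotation as Ro
def R(): return Ro.from_euler('xyz',robot.get_obs()['ee_rot']).as_matrix()
def totool(d): return (R().T@np.asarray(d)*100).round(2)
E
python3 -c "
from h import *
print(R().round(3)); print(totool(np.array([.43,-.06,.206])-robot.get_obs()['tool_pos']))"
```

```text
[[-0.002  1.     0.   ]
 [ 0.     0.    -1.   ]
 [-1.    -0.002 -0.   ]]
[ -0.12 -11.96   6.  ]
```

Tool y is +x world and tool z is -y world.

>>> carry_out --pt "0 0 -3 1.5 0" --pt "0 0 -3 1.5 0" --pt "0 0 -3 1.5 0" --pt "0 0 -3 1.5 0" --pt "0 0 0 0 0" --pt "0 0 0 0 0"

```text
time: 0.75
tool_pos: [0.4299, -0.0601, 0.2056]
ee_rot: [1.714, 1.57, 0.143]
wrist_force: [-0.3, 0.7, 0.2]
width: 0.0938
```

```bash
python3 - <<'E'
from h import *
snap('wrist','w1'); u,v=proj('w1',[.485,-.01,.06],1); print(u,v)
u0,v0=int(u)-100,max(0,int(v)-80); print(u0,v0); crop('w1',u0,v0,200,150,4,'w1c')
E
```

```text
370.59356392434984 141.24287729735843
270 61
```

View pics/w1c.png

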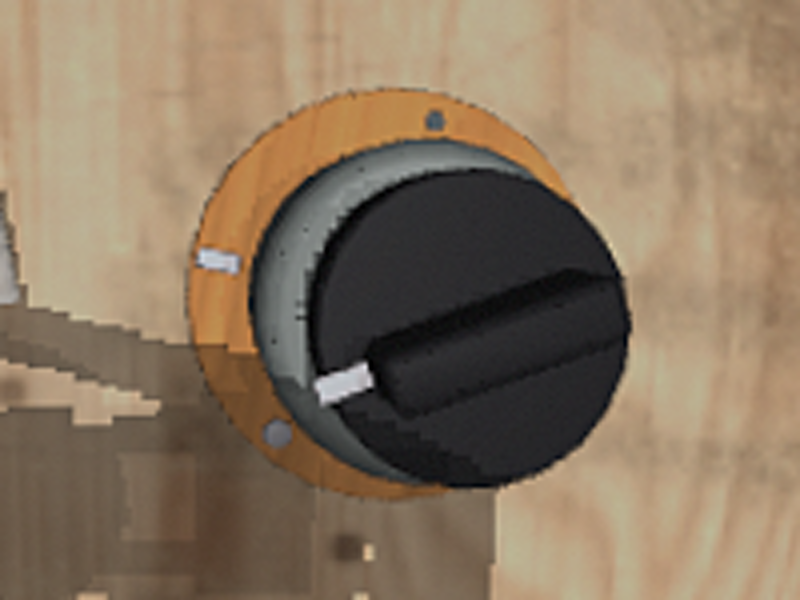

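This crop is clear. It shows the steel bar at (219,261), the pip at (278,433), the pointer tip at (317,393) with its root at (372,376), and the lid's circle.

```bash
python3 - <<'E'
from h import *
from scipy.optimize import least_squares
A=lambda u,v,z:atz('w1',270+(u-1.5)/4,61+(v-1.5)/4,z,1)[:2]
def fit(P,z):
    Q=np.array([A(*p,z) for p in P]); r=least_squares(lambda x:np.hypot(*(Q-x[:2]).T)-x[2],[.49,0,.05]); print(r.x.round(4),r.fun.round(4)); return r.x[:2]
f=fit([(395,87),(300,115),(240,165),(200,225),(187,300),(205,380),(260,450),(320,487),(380,499),(480,103),(560,175)],.012)
l=fit([(315,270),(335,235),(370,200),(410,178),(470,168),(530,180),(590,222),(622,270),(630,310),(615,380),(580,440),(530,477),(480,488)],.119)
def an(n,p,c): d=p-c; print(n,p.round(4),np.hypot(*d).round(4),np.degrees(np.arctan2(d[1],d[0])).round(1)%360)
an('bar',A(219,261,.015),f);an('pip',A(278,433,.015),f)
for c in(f,l): an('tip',A(320,392,.119),c)
# vertical-edge line of bar top, z=.149
for a,b in[((385,412),(625,340)),((375,350),(560,270)),((317,393),(372,376))]:
  z=.119 if a[0]==317 else .149
  d=A(*b,z)-A(*a,z); print(A(*a,z),A(*b,z),np.degrees(np.arctan2(d[1],d[0])).round(1))
o=robot.get_obs();print(o['joint_positions'])
E
```

```text
[ 0.4916 -0.0068  0.0636] [ 0.0004 -0.001  -0.0012  0.0004  0.0007  0.0007 -0.0002 -0.     -0.0005
  0.0011 -0.0004]
[ 0.4903 -0.0057  0.0361] [ 0.0008  0.0004 -0.0001 -0.0004 -0.0007 -0.0006  0.      0.0011  0.0009
 -0.0007 -0.0003  0.0001 -0.0004]
bar [0.4369 0.0037] 0.0558 169.2
pip [ 0.4549 -0.0485] 0.0556 228.6
tip [ 0.457 -0.02 ] 0.0371 200.8
tip [ 0.457 -0.02 ] 0.0362 203.2
[ 0.46673506 -0.01920237] [ 0.515182   -0.00376538] 17.7
[ 0.4644486 -0.0070774] [0.5008715  0.00956759] 24.6
[ 0.45630714 -0.02017894] [ 0.46829921 -0.0163142 ] 17.9
[-2.69235149e-01 -1.74176561e-01  1.62203519e+00  4.04402167e-04
  1.69303435e+00 -2.68981007e-01]
```

The pointer is at about 198-200°, the bar at 169° and the pip at 229°. The lid's centre is near (0.4908, -0.0063). Next I'll go above it and turn the jaws across the grip bar.

>>> carry_out --pt "0 0 2 -1.8 0" --pt "0 0 2 -1.8 0" --pt "0 0 2.1 -1.8 0" --pt "0 0 0 0 8" --pt "0 0 0 0 8" --pt "0 0 0 0 8" --pt "0 0 0 0 8" --pt "0 0 0 0 8" --pt "0 0 0 0 8" --pt "0 0 0 0 8" --pt "0 0 0 0 8" --pt "0 0 0 0 7.5" --pt "0 1.5 0 0 0" --pt "0 1.5 0 0 0" --pt "0 0 0 0 0" --pt "0 0 0 0 0"

```text
time: 2.4
tool_pos: [0.4904, -0.0058, 0.174]
ee_rot: [-0.478, 1.568, 2.988]
wrist_force: [0.6, 0.0, -0.7]
width: 0.0938
```

```bash
python3 - <<'E'
from h import *
snap('wrist','w2');print(R().round(3)); print(totool(np.array([.4908,-.0063,.124])-robot.get_obs()['tool_pos']),robot.get_obs()['joint_positions'])
crop('w2',200,120,240,180,3.3,'w2c')
E
```

```text
[[-0.001  0.318 -0.948]
 [ 0.    -0.948 -0.318]
 [-1.    -0.     0.001]]
[5.1  0.04 0.02] [-1.27545199e-01 -3.61524857e-02  1.55708368e+00  1.77076299e-05
  1.62143837e+00  1.11937880e+00]
```

View pics/w2c.png

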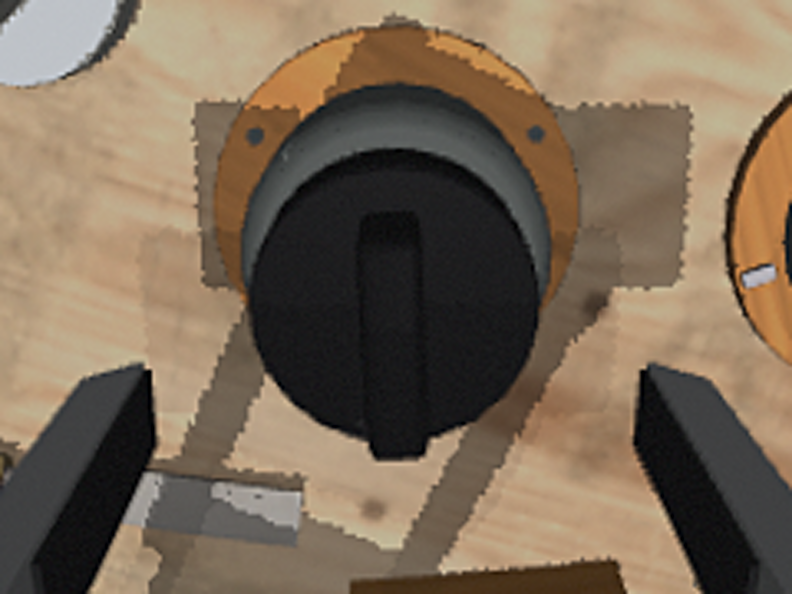

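The jaws are centred on the grip bar at crop (392,330) and aligned to within about 2°. I'll go down and grip.

>>> carry_out --pt "0 1.5 0 0 0" --pt "0 1.5 0 0 0" --pt "0 1 0 0 0" --pt "0 1 0 0 0" --pt "0 0 0 0 0" --pt "1 0 0 0 0" --pt "1 0 0 0 0" --pt "1 0 0 0 0" --pt "1 0 0 0 0" --pt "1 0 0 0 0" --pt "1 0 0 0 0" --pt "1 0 0 0 0" --pt "1 0 0 0 0" --pt "1 0 0 0 0" --pt "1 0 0 0 0"

```text
time: 3.95
tool_pos: [0.491, -0.006, 0.1255]
ee_rot: [-2.538, 1.571, 0.927]
wrist_force: [-0.9, 0.3, -0.8]
width: 0.0173
```

>>> carry_out --pt "1 0 0 0 0" --pt "1 0 0 0 0" --pt "1 0 0 0 0" --pt "1 0 0 0 0" --pt "1 0 0 0 0"

```text
time: 4.45
tool_pos: [0.491, -0.0059, 0.1255]
ee_rot: [-2.313, 1.571, 1.152]
wrist_force: [0.4, -0.3, 0.1]
width: 0.0141
```

>>> carry_out --pt "1 0 0 0 -3" --pt "1 0 0 0 -3" --pt "1 0 0 0 -3" --pt "1 0 0 0 -3" --pt "1 0 0 0 -3" --pt "1 0 0 0 -3" --pt "1 0 0 0 -3" --pt "1 0 0 0 -3" --pt "1 0 0 0 -3" --pt "1 0 0 0 -3" --pt "1 0 0 0 0" --pt "1 0 0 0 0"

```text
time: 5.65
tool_pos: [0.4909, -0.0061, 0.1252]
ee_rot: [-0.54, 1.57, -2.836]
wrist_force: [0.2, 1.0, -1.8]
width: 0.0139
```

```bash
python3 - <<'E'
from h import *
o=robot.get_obs();z=R()[:,2];print(np.degrees(np.arctan2(z[1],z[0]))%360,o['tool_pos'],o['wrist_force'],o['wrist_torque'],o['width'])
E
```

```text
228.43542589293133 [ 0.49086405 -0.00608983  0.12524246] [ 0.19005006  0.95762761 -1.75363523] [-0.00914598  0.04546454 -0.01308727] 0.013882761730208417
```

The pointer is at the pip. I'll lower the lid gently.

>>> carry_out --pt "1 0.1 0 0 0" --pt "1 0.1 0 0 0" --pt "1 0.1 0 0 0" --pt "1 0.1 0 0 0" --pt "1 0 0 0 0"

```text
time: 6.15
tool_pos: [0.4909, -0.006, 0.1213]
ee_rot: [-0.977, 1.57, 3.011]
wrist_force: [0.0, 0.5, -1.7]
width: 0.0139
```

>>> carry_out --pt "1 0.1 0 0 0" --pt "1 0.1 0 0 0" --pt "1 0.1 0 0 0" --pt "1 0.1 0 0 0" --pt "1 0.1 0 0 0" --pt "1 0 0 0 0" --pt "1 0 0 0 0"

```text
time: 6.85
tool_pos: [0.491, -0.006, 0.1165]
ee_rot: [1.78, 1.571, -0.515]
wrist_force: [-0.2, 0.1, -0.4]
width: 0.0138
```

```bash
python3 - <<'E'
from h import *
o=robot.get_obs();print(o['tool_pos'],o['wrist_force'],o['wrist_torque'],o['width'])
snap('side','s1');crop('side0',305,150,70,90,5.5,'a');crop('s1',305,150,70,90,5.5,'b')
cv2.imwrite('pics/ab.png',np.hstack([cv2.imread('pics/a.png'),cv2.imread('pics/b.png')]))
E
```

```text
[ 0.49102626 -0.00603073  0.11648507] [-0.18047155  0.13241665 -0.39105532] [ 0.04153862  0.08650301 -0.02826899] 0.013822368792845749
```

View pics/ab.png

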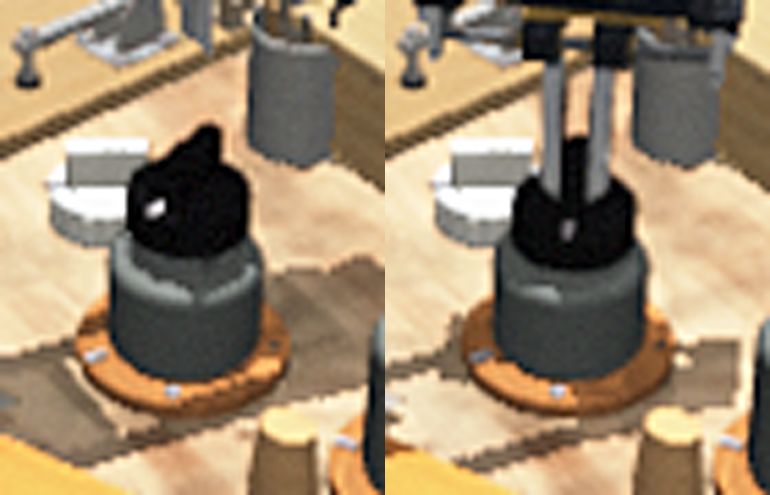

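The lid has dropped about 9 mm, with the rim now well down over the neck and little force. Now I'll screw it clockwise while lowering about 3 mm per 60°.

>>> carry_out --pt "1 0.015 0 0 3" --pt "1 0.015 0 0 3" --pt "1 0.015 0 0 3" --pt "1 0.015 0 0 3" --pt "1 0.015 0 0 3" --pt "1 0.015 0 0 3" --pt "1 0.015 0 0 3" --pt "1 0.015 0 0 3" --pt "1 0.015 0 0 3" --pt "1 0.015 0 0 3" --pt "1 0 0 0 0"

```text
time: 8.0
tool_pos: [0.491, -0.006, 0.115]
ee_rot: [2.753, 1.571, -0.066]
wrist_force: [-1.1, 0.5, -0.8]
width: 0.0136
```

>>> carry_out --pt "1 0.015 0 0 3" --pt "1 0.015 0 0 3" --pt "1 0.015 0 0 3" --pt "1 0.015 0 0 3" --pt "1 0.015 0 0 3" --pt "1 0.015 0 0 3" --pt "1 0.015 0 0 3" --pt "1 0.015 0 0 3" --pt "1 0.015 0 0 3" --pt "1 0.015 0 0 2.5" --pt "1 0 0 0 0" --pt "1 0 0 0 0"

```text
time: 9.2
tool_pos: [0.491, -0.006, 0.1135]
ee_rot: [3.024, 1.571, -0.309]
wrist_force: [0.4, 0.8, -1.2]
width: 0.0137
```

```bash
python3 - <<'E'
from h import *
o=robot.get_obs();z=R()[:,2];print(np.degrees(np.arctan2(z[1],z[0]))%360,o['tool_pos'],o['wrist_force'],o['wrist_torque'],o['width'])
snap('side','s2');crop('s2',305,150,70,90,5.5,'b2')
E
```

```text
169.08780679672034 [ 0.49103268 -0.0060206   0.11353781] [ 0.38210201  0.83869795 -1.24962508] [ 0.02476747  0.0905652  -0.00434144] 0.013665082991950133
```

View pics/b2.png

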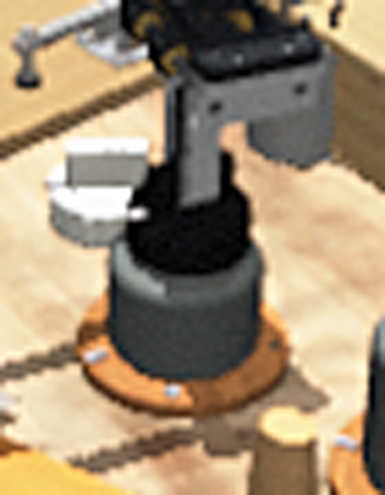

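The pointer is at the bar. I'll let go, rise, and return to the earlier viewing pose to check.

>>> carry_out --pt "0 0 0 0 0" --pt "0 0 0 0 0" --pt "0 0 0 0 0" --pt "0 0 0 0 0" --pt "0 0 0 0 0" --pt "0 0 0 0 0" --pt "0 0 0 0 0" --pt "0 0 0 0 0" --pt "0 -1 0 0 0" --pt "0 -1.5 0 0 0" --pt "0 -1.7 0 0 0" --pt "0 -2 0 0 0" --pt "0 -2 0 0 0" --pt "0 -1 0 0 0" --pt "0 0 0 0 0"

```text
time: 10.75
tool_pos: [0.4921, -0.0061, 0.2078]
ee_rot: [-3.075, 1.566, -0.125]
wrist_force: [-0.2, 0.7, 0.4]
width: 0.0943
```

>>> carry_out --pt "0 0 0 0 -8" --pt "0 0 0 0 -8" --pt "0 0 0 0 -8" --pt "0 0 0 0 -8" --pt "0 0 0 0 -8" --pt "0 0 0 0 -8" --pt "0 0 0 0 -8" --pt "0 0 0 0 -8" --pt "0 0 0 0 -8" --pt "0 0 0 0 -8" --pt "0 0 0 0 -8" --pt "0 0 0 0 -8" --pt "0 0 0 0 -5" --pt "0 0 -2 1.8 0" --pt "0 0 -2 1.8 0" --pt "0 0 -2.1 1.8 0" --pt "0 0 0 0 0" --pt "0 0 0 0 0"

```text
time: 12.55
tool_pos: [0.4298, -0.0599, 0.2048]
ee_rot: [-2.641, 1.57, 2.07]
wrist_force: [-0.5, -0.3, 0.3]
width: 0.0938
```

```bash
python3 - <<'E'
from h import *
snap('wrist','w3'); print(robot.get_obs()['tool_pos'],proj('w3',[.485,-.01,.06],1)); crop('w3',270,61,200,150,4,'w3c')
E
```

```text
[ 0.43014574 -0.05967169  0.20491142] (np.float64(371.0283959743791), np.float64(141.57719653027905))
```

View pics/w3c.png

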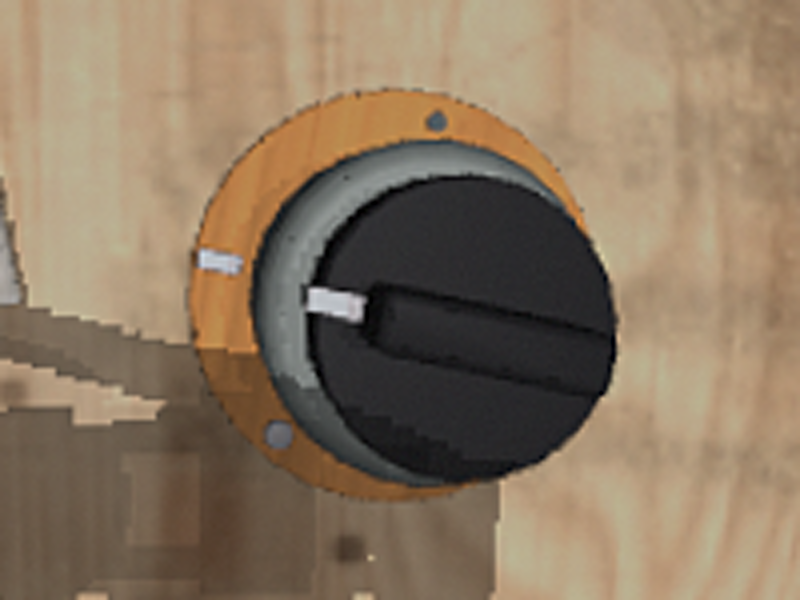

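The pointer runs from (307,299) to (366,305), the grip bar points the same way as the steel bar at (219,261), and the lid sits lower. I'll check the angle and height in numbers.

```bash
python3 - <<'E'
from h import *
from scipy.optimize import least_squares
A=lambda u,v,z:atz('w3',270+(u-1.5)/4,61+(v-1.5)/4,z,1)[:2]
def fit(P,z):
    Q=np.array([A(*p,z) for p in P]); r=least_squares(lambda x:np.hypot(*(Q-x[:2]).T)-x[2],[.49,0,.05]); print(z,r.x.round(4)); return r.x[:2]
f=fit([(395,88),(300,116),(240,166),(200,226),(188,300),(206,380),(262,450),(322,487),(382,499),(485,104),(565,180)],.012)
L=[(330,245),(370,208),(410,186),(470,175),(530,190),(585,235),(612,300),(616,345),(605,400),(560,455),(510,478),(440,478),(380,445),(330,385),(312,340)]
l=fit(L,.108);fit(L,.119)
an=lambda p,c:(np.hypot(*(p-c)).round(4),np.degrees(np.arctan2(*(p-c)[::-1]))%360)
print('bar',an(A(219,262,.015),f),'pip',an(A(279,434,.015),f),'tip',an(A(307,300,.108),f),an(A(307,300,.108),l))
for a,b,z in[((307,299),(366,304.5),.108),((375,345),(590,395),.138),((385,285),(614,333),.138),((199,260),(241,264),.015)]:
  d=A(*a,z)-A(*b,z); print(np.degrees(np.arctan2(d[1],d[0]))%360)
E
```

```text
0.012 [ 0.4915 -0.0064  0.0635]
0.108 [ 0.4919 -0.0065  0.0355]
0.119 [ 0.4895 -0.0055  0.0341]
bar (np.float64(0.0559), np.float64(169.62076184333645)) pip (np.float64(0.0558), np.float64(228.81220403086644)) tip (np.float64(0.0374), np.float64(170.8495259447354)) (np.float64(0.0379), np.float64(170.74503539074533))
175.47712233629366
168.48633833916753
170.274227584983
174.6051810112489
```

```bash
python3 -c "
from bench import robot
print(robot.close_job(), robot.get_obs()['time'])"
```

```text
the job is handed in; nothing more can be done
the job is handed in; nothing more can be done
```

The shorter jar's lid is screwed home with its pointer at the steel bar, and the job is handed in. I gripped the perched lid by its bar without lifting it and turned it back 30° to the pip. There I lowered it about 9 mm into the thread, screwed it 59.5° clockwise while lowering about 3 mm, and let go.

**Last checks:**
- **Angle:** the pointer and grip bar measured about 168.5–171°, and the steel bar 169–170°. One reading disagreed: the short pointer tab's own edge gave about 175°. The same reading on the steel bar gave about 175° too, so the two still line up.
- **Height:** the lid's size in the image fits a top about 108 mm up. The gripper's own travel puts the grip bar's centre at about 122 mm, the low edge of the 122–124 mm home range.
- **Forces:** the wrist force stayed under 2 N at every reading I took.
- **Time:** about 12.6 s were used when I handed in, and the gripper was open and clear of everything. The taller jar was not touched.

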